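Walk a heavy mould half up to its stop and cam it down

ROBOT

A 7-joint arm with a two-finger parallel gripper is mounted at the origin on a cart in front of the work surface, level with it; the furniture and walls round the work are solid. World frame = base frame: x ahead of the robot, y to its left, z up, the work surface at z = 0. Lengths are in m, angles in rad, forces in N, time in s.
With the tool pointing down it reaches from about 0.4 to 0.925 m from the base axis. Payload 4.1 kg.
Tool frame: the origin (TCP) lies on the centre line of the jaws, within the pads' length; the fingertips stand 11 mm ahead of it and the grasp point (between the pads) lies 8 mm behind it; z points along the fingers, x is the direction in which the jaws open and shut, and the axes are right-handed (so a half turn about z gives the same grasp; the last joint's range is limited). The gripper opens to 85 mm and grips with 20 to 120 N. Pads are 22 mm wide; open, the fingers measure 114 mm over their backs; the gripper's body (76 mm by 85 mm) begins 54 mm behind the grasp point. The pads swing forward as they close: fully open they stand 13 mm farther back than shut.
Start: joints at [-1.309, 0.398, 0.045, 1.537, -0.019, 1.207, -0.051], TCP at [0.229, 0.608, 0.242] pointing down, gripper open.
Joint ranges: [-2.82, 2.82], [-0.49, 2.23], [-1.37, 1.46], [0, 2.46], [-1.36, 4.5], [0.23, 2], [-2.94, 2.94]. Speed limits (rad/s): [2.57, 2.57, 3.14, 3.14, 3.14, 3.14, 3.14].

INTERFACE

Orientations are given as a 3x3 rotation matrix whose columns are the frame's x, y, z axes.
In Python, from rig import * gives the robot as it stands.
- The arm moves only by the tool send_rows, never from a script. Its argument "moves" is a list that holds one entry, the list of rows, each a list of 7 numbers: the finger opening in mm, from 0 to 85.4, then the shift along the tool's x, y, z in mm, then the turn, a rotation vector about the tool's x, y, z in rad. In form: [[[gripper, dx, dy, dz, ax, ay, az], ...]]. A call has 1 to 8 rows; each row is the pose to reach, as a shift and turn from the pose commanded when the call began, along the tool's axes at that moment; what a row does not reach only later rows make up. A row lasts 1/10 s, in which the tool goes at most 50 mm and 8.59 degrees, less where a joint would pass 70% of its speed; a pose out of reach is approached as far as the arm can. A call with a gripper value outside its range is refused whole. The fingers move at their own pace and stop on an object; "force" is the grip in N (left out, the last holds). Time passes only in rows, so rows that repeat a pose let the fingers close. It gives the time, the measured TCP pose, the force and the opening at its end, in the units of the state.
- observe(): the state, without advancing time (a new reading comes with each control period).
- camera(name): name is "scene" or "top"; returns a dict with "img" (384x512x3 uint8, blue, green, red), "depth" (384x512 float32, m along the optical axis (not along the pixel's ray), 0 where there is no reading), "fx", "fy", "cx", "cy" (pixels), "origin" and "rotation" of the camera in the world. Camera axes: x right, y down, z forward; pixel columns grow to the right and rows downward; lengths in m; the calibration is good to about 2 mm. A picture is of the moment at which its call begins.
- finish_job(): hands the job in, once; it reports no verdict.
The state is a dict: "clock": time; "joint_positions": joint angles; "qvel": joint speeds; "effort": joint torques, N m; "tcp_pos": TCP position; "tool_rot": TCP orientation; "wrist_force": force on the tool from outside, world axes, zero at the start; "wrist_torque": the same for the moment, N m; "opening": finger opening in m.
Only numpy, scipy, OpenCV 4.12 (cv2) and the standard library are available. Lean on these libraries where they do the work, as an engineer would, in place of code of your own. Each camera call takes 0.05 s, during which the arm holds its last target.

TASK

The heavy mould half is too wide to grip: walk it forward along the lane by pushing in turn on the bare left and right ends of its rear face, until its front face is pressed flush along the stop bar and it stands midway between the two white lane lines. Leave the clamp open until the mould is home, then swing the red cam lever down towards the robot as far as it goes, so that it holds the mould. Do not touch the coolant couplings on the rear face, do not ram the stop, and leave the tin, the tape measure and the magnet block where they are.

Things in the scene. Friction and masses are not known exactly. Their poses are not given: they have to be found in the camera images.
- station: grey clamping station fixed to the bench. Origin on the bench, on the lane's centre line; +x is the way the mould must travel. Its rubber-faced stop bar (200 wide along y, top 33 high) is adjustable: it is locked with its face anywhere from x = 0 to x = -15 mm; the setting is not reported: feel for it. White lines on the bench, inner edges at y = -103 and 103, bound the lane
- mould_center (a point): centre of the mould half (half-way up), an aluminium block 110 (x) x 190 (y) x 45 (z) mm lying flat on the bench, of about 1.8 to 2.6 kg; its +x points at the stop bar, its rear face is at x = -55 from here. It slides on the bench at 4 to 10 N and turns readily when it is pushed at one end. Its rear face is bare for |y| = 55 to 95
- mould: the same mould half; origin at the centre of its underside, axes as above
- couplings: row of three brass and blue coolant couplings on the rear face of the mould, fixed to it: 104 wide (|y| up to 52), sticking out 25 to the rear, 12 to 32 above the bench. Origin in the middle of the row on the rear face; not to be touched
- cam_lever (a joint): cam lever: 0 = open, handle upright; grows as the handle swings down towards the robot (the station's -x); 1.5 = closed, handle level. It stays where it is left. The cam meets the top of the mould at about 0.8 and takes up to 15 N on the grip to close from there to the end stop
- lever_pivot (a point): axis of the cam lever (along the station's y), on the lane's centre line, 64.5 above the bench, at x = -30 in the station's frame. The grey cheeks either side of it span y = -22 to 22, x = -40 to 95, 53 to 79 high; the mould passes under them. Behind them stands a post 82 high
- lever_grip (a point): middle of the red round grip of the lever (18 thick, 55 long), 75 from the pivot; the grip ends 29 farther out. When closed it lies 6 higher than the pivot
- magnet_base: grey magnet block with red knob, 41 x 61 x 51 mm, left of the lane; bystander; origin under its centre
- grease_tin: open tin, cream label, 87 across, 62 high, right of the lane; bystander; origin under its centre
- tape_measure: dark grey tape measure with yellow disc, 64 x 80 x 30 mm, right of the station; bystander; origin under its centre

How it is judged:
On the way, in this order (a step that is already met when the one before it is completed fails the run):
1. with the lever still open, the mould is pressed (over 3 N) flush against the stop bar: square to it within 0.03 rad, its centre within 16 mm of the lane's centre line (contact force between mould and station above 3 N and value of joint cam_lever below 0.6 rad and angle between the x axis of mould and the x axis of station, either way round below 0.03 rad and y of mould_center in the frame of station between -0.016 and 0.016 m), for 0.2 s.
2. the cam lever is swung fully down (value of joint cam_lever above 1.4 rad), for 0.2 s.
At the end, for the whole second after the job is handed in: the cam lever is fully down (over 1.4 rad) and the station holds the mould with over 4 N; the mould lies flat and at rest, square to the stop within 0.03 rad, within 16 mm of the lane's centre line, its centre no more than 74 mm before the station's origin (value of joint cam_lever above 1.4 rad and contact force between mould and station above 4 N and angle between the x axis of mould and the x axis of station, either way round below 0.03 rad and y of mould_center in the frame of station between -0.016 and 0.016 m and angle between mould's own z axis and vertical below 0.03 rad and linear speed of mould below 0.01 m/s and x of mould_center in the frame of station above -0.074 m); the robot touches nothing.
It fails at once if the robot touches the coolant couplings (over 1 N) (contact force between any of the fingers, the arm and couplings above 1 N).
It fails at once if the mould is rammed into the stop or over-clamped (over 90 N) (contact force between mould and station above 90 N).
It fails at once if a bystander is shifted by more than 20 mm (distance of any of magnet_base, grease_tin, tape_measure from where it was at the start of the episode above 0.02 m).
It also fails if it takes over 72 s, if anything falls off the work surface, if the arm or the gripper's body presses on something with over 40 N, if the wrist force passes 120 N, or if a joint passes its speed limit or range.

## Working session

There is one attempt and no reset: what is moved stays moved. The work goes in short steps, Python scripts to look and compute and a tool call to move; the robot and the scene stay as the last step left them, time stands still between calls to the robot, and variables do not carry over. Pictures are saved under pics/ and viewed, and the job is handed in when it is done.

Besides the shell and the picture viewer there is one more tool, called after ">>>" by a JSON object that holds its "method" and its "body", one argument or row to a line. send_rows: Moves the arm, as the interface text tells. Its arguments: {"type":"object","properties":{"moves":{"type":"array"},"force":{"type":"number"}},"required":["moves"]}

```bash
ls; mkdir -p pics; python3 - <<'E'
from rig import *
import cv2
for n in("scene","top"):
    c=camera(n); cv2.imwrite(f"pics/{n}0.png",c["img"]); print(n,c["fx"],c["cx"],c["cy"],c["origin"],c["rotation"])
print(observe())
E
```

```text
pics
scene 464.3641663438584 256.918724741889 195.0892105734967 [-0.07952142 -0.336726    0.75004347] [[ 0.42009156 -0.57529203  0.70182773]
 [-0.90730559 -0.25102607  0.33731658]
 [-0.01787849 -0.77847607 -0.62741961]]
top 490.554326707756 258.56472282015983 191.81925431141278 [ 0.43716789 -0.01528611  1.35725624] [[ 0.01637061 -0.98818513  0.15238817]
 [-0.99985215 -0.0153772   0.00769529]
 [-0.00526106 -0.15249161 -0.98829076]]
{'clock': 0.1, 'joint_positions': array([-1.30896482,  0.39910876,  0.04504175,  1.53773858, -0.01866837,
        1.20690599, -0.05068125]), 'qvel': array([ 0.00032783, -0.00060293,  0.00113484, -0.0019082 ,  0.00019112,
       -0.00043764,  0.00014045]), 'effort': array([ 3.90489906e-03, -4.76260793e+01,  1.37025118e+00, -2.54949671e+01,
        1.18579535e-02,  5.00633745e-03, -1.32060788e-05]), 'tcp_pos': array([0.2292792 , 0.60763849, 0.24138031]), 'tool_rot': array([[ 3.52923432e-01,  9.35652089e-01, -4.69683379e-04],
       [ 9.35650601e-01, -3.52923712e-01, -1.67543488e-03],
       [-1.73338655e-03,  1.51840693e-04, -9.99998486e-01]]), 'wrist_force': array([-0.54873045,  0.54153404,  1.12513935]), 'wrist_torque': array([-0.01269093, -0.01547669,  0.00987562]), 'opening': 0.08572842919127226}
```

View pics/scene0.png

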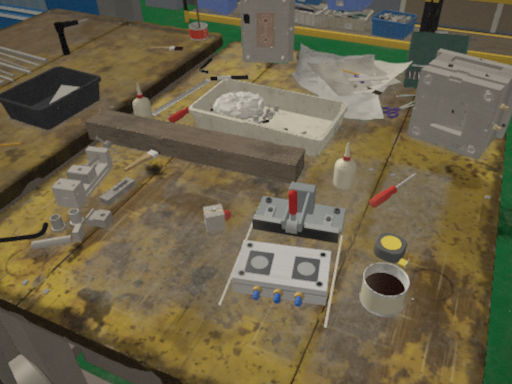

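View pics/top0.png

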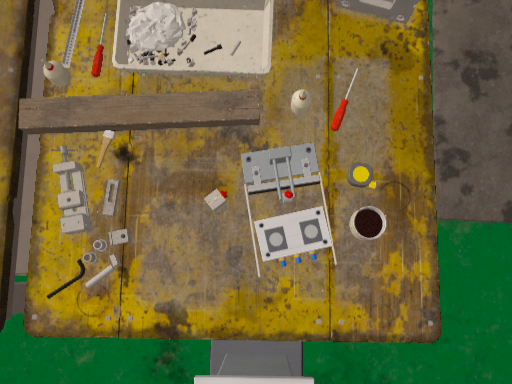

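The scene shows the mould (top px ~294,234) just short of the station, with the couplings on the robot's side. The tin and tape are on the right, and the magnet is on the left. I'll enlarge and measure.

```bash
cat > h.py <<'E'
import numpy as np, cv2
from rig import *
def pts(c):
    d=c["depth"]; v,u=np.mgrid[:d.shape[0],:d.shape[1]]
    P=np.stack([(u-c["cx"])/c["fx"]*d,(v-c["cy"])/c["fy"]*d,d],-1)
    return P@np.array(c["rotation"]).T+np.array(c["origin"])
def pix(c,p):
    q=(np.atleast_2d(p)-np.array(c["origin"]))@np.array(c["rotation"])
    return np.stack([q[:,0]/q[:,2]*c["fx"]+c["cx"],q[:,1]/q[:,2]*c["fy"]+c["cy"]],-1)
def unproj(c,uv,z):
    uv=np.atleast_2d(uv).astype(float)
    r=np.stack([(uv[:,0]-c["cx"])/c["fx"],(uv[:,1]-c["cy"])/c["fy"],np.ones(len(uv))],-1)@np.array(c["rotation"]).T
    o=np.array(c["origin"]); return o+r*((z-o[2])/r[:,2])[:,None]
E
python3 - <<'E'
from h import *
c=camera("top"); im=c["img"]
cr=im[130:290,200:400]; cv2.imwrite("pics/top1.png",cv2.resize(cr,None,fx=4,fy=4,interpolation=cv2.INTER_CUBIC)[:600])
P=pts(c)
# mould top: z 40..50
for lo,hi in((.040,.050),(.028,.038),(.074,.087)):
    m=((P[...,2]>lo)&(P[...,2]<hi)).astype(np.uint8); m[:140]=0;m[280:]=0;m[:,:235]=0;m[:,345:]=0
    n,l,s,ce=cv2.connectedComponentsWithStats(m)
    for i in range(1,n):
        if s[i,4]>60:
            q=P[l==i]; r=cv2.minAreaRect((q[:,:2]*1000).astype(np.float32)); print(lo,s[i],q.mean(0),r, q[:,2].std())
np.savez("top.npz",P=P)
E
```

```text
0.04 [ 254  206   78   55 2738] [ 0.52934336 -0.09769027  0.04517148] ((530.2123413085938, -98.02423095703125), (110.1288070678711, 190.34878540039062), 13.555270195007324) 0.002292634687779677
0.028 [293 174  27  12 187] [ 0.67689006 -0.13383579  0.03307447] ((676.6395263671875, -134.65127563476562), (22.400543212890625, 72.84928131103516), 9.684626579284668) 0.0022357558513669165
0.028 [279 179  11   9  72] [ 0.66614682 -0.07525881  0.03286717] ((666.1945190429688, -75.17877960205078), (21.679401397705078, 26.569028854370117), 10.585768699645996) 0.00219635234867417
0.028 [247 181  30  13 219] [ 0.65525776 -0.01373866  0.03300991] ((655.4361572265625, -13.291751861572266), (22.786293029785156, 78.7457504272461), 9.879450798034668) 0.0022473085239904304
0.074 [268 146  28  56 526] [ 0.70172402 -0.06566655  0.08001772] ((683.91455078125, -68.77117919921875), (148.89352416992188, 59.47524642944336), 9.402568817138672) 0.002898494472349279
```

View pics/top1.png

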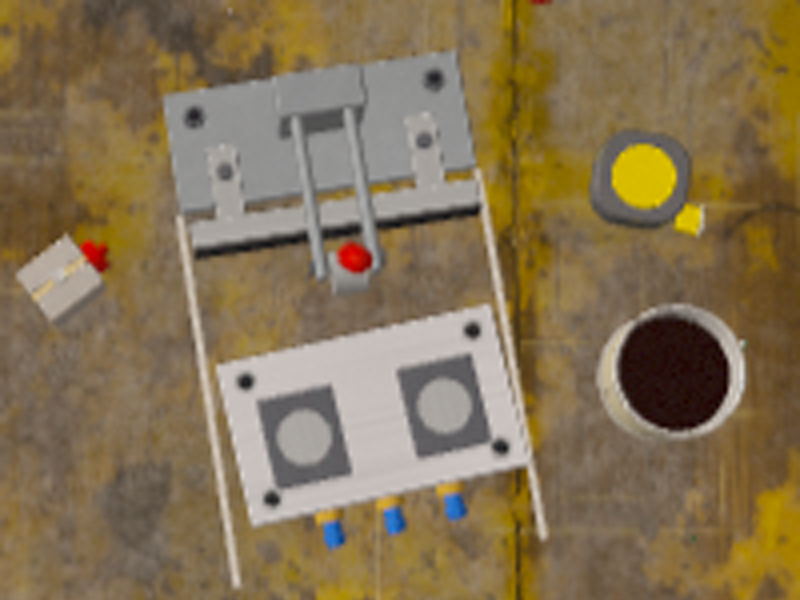

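```bash
python3 - <<'E'
from h import *
for n in("top","scene"):
    c=camera(n); P=pts(c); im=c["img"].astype(int)
    hsv=cv2.cvtColor(c["img"],cv2.COLOR_BGR2HSV)
    m=(abs(P[...,2])<.012)&(hsv[...,2]>165)&(hsv[...,1]<60)
    X=P[m]; uv=np.argwhere(m)[:,::-1]
    Xg=unproj(c,uv,0.0005)
    s=(Xg[:,0]>.40)&(Xg[:,0]<.70)&(Xg[:,1]>-.28)&(Xg[:,1]<.1)
    Xg=Xg[s]
    # iterate: model yaw t, offset
    best=None
    for t in np.radians(np.arange(6,15,.1)):
        lat=-np.sin(t)*Xg[:,0]+np.cos(t)*Xg[:,1]
        h,e=np.histogram(lat,bins=np.arange(-.4,.2,.004)); sc=np.sort(h)[-4:].sum()
        if best is None or sc>best[0]: best=(sc,t)
    t=best[1]; lat=-np.sin(t)*Xg[:,0]+np.cos(t)*Xg[:,1]
    h,e=np.histogram(lat,bins=np.arange(-.4,.2,.004)); print(n,np.degrees(t),[(round(a,3),b) for a,b in zip(e,h) if b>5])
    pk=[]
    i1=e[np.argmax(h)]+.002
    for cen in (i1,i1+.21,i1-.21):
        k=abs(lat-cen)<.008
        if k.sum()<20: continue
        Q=Xg[k]; vx,vy,x0,y0=cv2.fitLine((Q[:,:2]).astype(np.float32),cv2.DIST_HUBER,0,.001,.0001).ravel()
        th=np.arctan2(vy,vx); th=(th+np.pi/2)%np.pi-np.pi/2
        al=np.cos(t)*Q[:,0]+np.sin(t)*Q[:,1]
        print(n,k.sum(),"yaw",np.degrees(th),"pt",x0,y0,"along",al.min(),al.max())
E
```

```text
top 9.499999999999988 [(np.float64(-0.352), np.int64(8)), (np.float64(-0.292), np.int64(77)), (np.float64(-0.288), np.int64(48)), (np.float64(-0.08), np.int64(111)), (np.float64(-0.076), np.int64(82))]
top 194 yaw 9.912953 pt 0.5393355 0.012720336 along 0.40691719423848627 0.6647963722763133
top 125 yaw 9.999574 pt 0.5698558 -0.19713031 along 0.4079793775999497 0.6614289215723074
scene 9.699999999999987 [(np.float64(-0.296), np.int64(43)), (np.float64(-0.292), np.int64(134)), (np.float64(-0.084), np.int64(36)), (np.float64(-0.08), np.int64(68))]
scene 177 yaw 9.902189 pt 0.56374425 -0.19883683 along 0.40763533055134565 0.657210627589682
scene 104 yaw 9.841845 pt 0.50958776 0.0065223477 along 0.4066192890968616 0.6495927260625142
```

```bash
cat >> h.py <<'E'
from scipy.spatial.transform import Rotation as R
T=np.radians(9.92); EX=np.array([np.cos(T),np.sin(T),0]); EY=np.array([-np.sin(T),np.cos(T),0]); L0=-.1867
RT=np.stack([EY,EX,[0,0,-1]],1)
def st(p): return np.array([p@EX,p@EY-L0,p[2]])
def w(a,y,z): return a*EX+(y+L0)*EY+np.array([0,0,z])
def go(a,y,z):
    o=observe(); Rm=np.array(o["tool_rot"]); 
    print("mm",np.round(1000*Rm.T@(w(a,y,z)-o["tcp_pos"]),1),"rot",np.round(R.from_matrix(Rm.T@RT).as_rotvec(),4))
def here():
    o=observe(); print("t",round(o["clock"],2),"st mm",np.round(1000*st(np.array(o["tcp_pos"])),1),"F al,y,z",np.round([np.dot(o["wrist_force"],EX),np.dot(o["wrist_force"],EY),o["wrist_force"][2]],1),"op",o["opening"],"q",np.round(o["joint_positions"],2))
def mould():
    c=camera("top"); P=pts(c); m=((P[...,2]>.038)&(P[...,2]<.0515)).astype(np.uint8); m[:140]=0;m[290:]=0;m[:,:235]=0;m[:,350:]=0
    n,l,s,_=cv2.connectedComponentsWithStats(m); i=1+np.argmax(s[1:,4]); q=P[l==i]; r=cv2.minAreaRect((q[:,:2]*1000).astype(np.float32))
    a=r[2]; a=a if a<45 else a-90
    print("mould st",np.round(1000*st(np.array([r[0][0]/1000,r[0][1]/1000,0])),1),"size",np.round(r[1],1),"yaw rel rad",round(np.radians(a)-T,4)); return c
E
python3 - <<'E'
from h import *
here(); go(.40,.076,.24); mould()
E
```

```text
t 0.25 st mm [330.7 746.  241.8] F al,y,z [-0.2 -0.1 -0.7] op 0.08550053559441319 q [-1.31  0.4   0.05  1.54 -0.02  1.21 -0.05]
mm [-541.5  400.6    2.3] rot [-2.000e-04  8.000e-04 -5.338e-01]
mould st [503.8  -1.3   0. ] size [113.2 190.4] yaw rel rad 0.0636
```

>>> {"method": "send_rows", "body": {
  "moves": [
    [[0,-38,28,0,0,0,-0.067],[0,-76,56,0,0,0,-0.134],[0,-115,85,0,0,0,-0.2],[0,-154,114,0,0,0,-0.267],[0,-192,142,0,0,0,-0.334],[0,-230,170,0,0,0,-0.4],[0,-270,200,0,0,0,-0.467],[0,-308,228,0,0,0,-0.534]]
  ]
}}

```text
clock: 1.1
tcp_pos: [0.3344, 0.2373, 0.2425]
tool_rot: [[-0.175, 0.985, 0.001], [0.985, 0.175, 0.001], [0.001, 0.001, -1.0]]
wrist_force: [0.5, -0.4, 0.2]
opening: -0.0001
```

```bash
python3 - <<'E'
from h import *
here(); go(.40,.076,.24)
E
```

```text
t 1.1 st mm [370.3 362.9 242.5] F al,y,z [ 0.4 -0.5  0.2] op -0.00012132733466157075 q [-0.93 -0.05  0.2   2.07  0.01  1.12  1.01]
mm [-286.9   28.9    2.4] rot [ 0.0007 -0.0006  0.0026]
```

>>> {"method": "send_rows", "body": {
  "moves": [
    [[0,-48,5,20,0,0,0],[0,-96,10,50,0,0,0],[0,-144,15,80,0,0,0],[0,-192,20,110,0,0,0],[0,-240,25,130,0,0,0],[0,-286,29,150,0,0,0],[0,-286,29,150,0,0,0]]
  ]
}}

```text
clock: 1.8
tcp_pos: [0.4116, -0.041, 0.0913]
tool_rot: [[-0.168, 0.986, -0.001], [0.986, 0.168, -0.002], [-0.002, -0.001, -1.0]]
wrist_force: [0.5, 0.2, 0.1]
opening: 0.0001
```

```bash
python3 - <<'E'
from h import *
here(); go(.41,.076,.026)
E
```

```text
t 1.8 st mm [398.4  75.4  91.3] F al,y,z [0.6 0.1 0.1] op 0.00013141274936617555 q [-0.5   0.2   0.55  2.24 -0.15  0.74  1.89]
mm [ 0.7 11.6 65.3] rot [-0.001   0.0015 -0.0044]
```

>>> {"method": "send_rows", "body": {
  "moves": [
    [[0,0,4,33,0,0,-0.004],[0,0,8,64,0,0,-0.004],[0,1,14,64,0,0,-0.004],[0,1,20,64,0,0,-0.004],[0,1,20,64,0,0,-0.004]]
  ]
}}

```text
clock: 2.3
tcp_pos: [0.4341, -0.0323, 0.0298]
tool_rot: [[-0.177, 0.984, 0.004], [0.984, 0.177, 0.0], [-0.0, 0.004, -1.0]]
wrist_force: [0.4, 0.4, -0.8]
opening: -0.0001
```

```bash
python3 - <<'E'
from h import *
here(); c=mould(); cv2.imwrite("pics/top2.png",cv2.resize(c["img"][150:290,200:350],None,fx=4,fy=4))
c=camera("scene"); cv2.imwrite("pics/scene2.png",cv2.resize(c["img"][180:320,200:400],None,fx=4,fy=4))
E
```

```text
t 2.3 st mm [422.   80.1  29.8] F al,y,z [ 0.5  0.4 -0.8] op -6.135844240998701e-05 q [-0.43  0.36  0.48  2.24 -0.29  0.6   2.01]
mould st [505.5  -1.    0. ] size [110.1 190. ] yaw rel rad 0.0616
```

View pics/scene2.png

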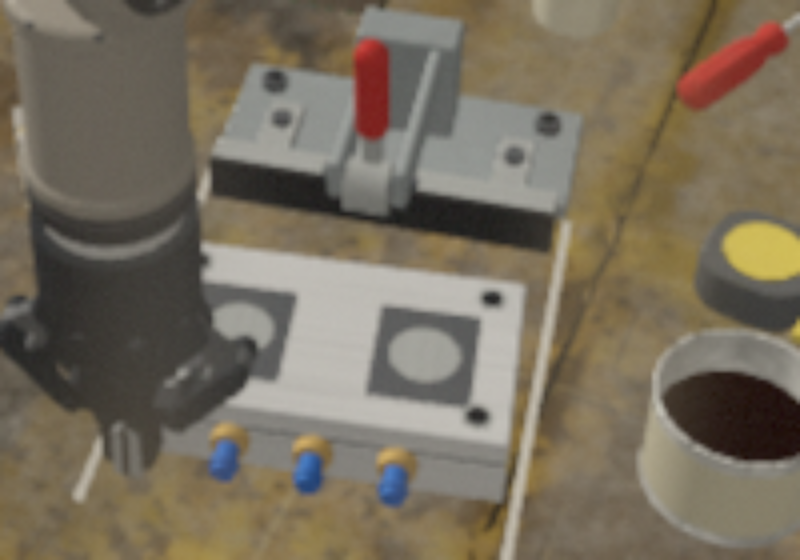

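The picture shows the closed fingers low, just behind the bare left end (px ~130,450) and clear of the nearest coupling (px ~225,470). The lever is upright. I'll start the first left push.

>>> {"method": "send_rows", "body": {
  "moves": [
    [[0,-2,6,2,0,0,0],[0,-3,11,3,0,0,0],[0,-3,15,3,0,0,0],[0,-3,18,3,0,0,0],[0,-3,20,3,0,0,0],[0,-3,22,3,0,0,0],[0,-3,22,3,0,0,0]]
  ]
}}

```text
clock: 3.1
tcp_pos: [0.4499, -0.0314, 0.0242]
tool_rot: [[-0.177, 0.984, -0.008], [0.984, 0.177, 0.001], [0.003, -0.008, -1.0]]
wrist_force: [-6.1, -0.2, 1.4]
opening: 0.0
```

```bash
python3 - <<'E'
from h import *
here(); mould()
E
```

```text
t 3.1 st mm [437.7  78.3  24.2] F al,y,z [-6.   0.8  1.4] op 4.1777145598163276e-05 q [-0.42  0.4   0.46  2.2  -0.31  0.61  2.02]
mould st [507.4  -1.3   0. ] size [110.2 190.2] yaw rel rad 0.0304
```

>>> {"method": "send_rows", "body": {
  "moves": [
    [[0,2,2,0,0,0,0],[0,2,4,0,0,0,0],[0,2,6,0,0,0,0],[0,2,8,0,0,0,0],[0,2,10,0,0,0,0],[0,2,10,0,0,0,0]]
  ]
}}

```text
clock: 3.75
tcp_pos: [0.4593, -0.027, 0.0241]
tool_rot: [[-0.177, 0.984, -0.009], [0.984, 0.177, 0.002], [0.003, -0.008, -1.0]]
wrist_force: [-6.1, 1.5, 1.1]
opening: 0.0
```

```bash
python3 - <<'E'
from h import *
here(); mould()
E
```

```text
t 3.75 st mm [447.8  81.   24.1] F al,y,z [-5.7  2.5  1.1] op 2.5869890324618737e-05 q [-0.42  0.41  0.46  2.18 -0.31  0.62  2.01]
mould st [511.4  -2.6   0. ] size [110.1 190.1] yaw rel rad -0.0367
```

>>> {"method": "send_rows", "body": {
  "moves": [
    [[0,0,-25,0,0,0,0],[0,0,-42,0,0,0,0],[0,-50,-42,0,0,0,0],[0,-100,-42,0,0,0,0],[0,-150,-42,0,0,0,0],[0,-160,-38,0,0,0,0],[0,-160,-26,0,0,0,0],[0,-160,-14,0,0,0,0]]
  ]
}}

```text
clock: 4.6
tcp_pos: [0.4787, -0.1865, 0.0251]
tool_rot: [[-0.177, 0.984, 0.0], [0.984, 0.177, 0.001], [0.001, 0.0, -1.0]]
wrist_force: [-0.5, 0.5, -0.1]
opening: -0.0002
```

```bash
python3 - <<'E'
from h import *
here(); go(.442,-.078,.026)
E
```

```text
t 4.6 st mm [439.4 -79.5  25.1] F al,y,z [-0.4  0.5 -0.1] op -0.00017511924068057497 q [-0.09  0.48  0.46  2.06 -0.34  0.67  2.35]
mm [ 1.4  2.6 -0.9] rot [ 0.0003 -0.0013  0.005 ]
```

>>> {"method": "send_rows", "body": {
  "moves": [
    [[0,1,3,0,0,0,0],[0,1,6,0,0,0,0],[0,1,9,0,0,0,0],[0,1,12,0,0,0,0],[0,1,15,0,0,0,0],[0,1,18,0,0,0,0],[0,1,18,0,0,0,0]]
  ]
}}

```text
clock: 5.3
tcp_pos: [0.4925, -0.1838, 0.0245]
tool_rot: [[-0.177, 0.984, -0.005], [0.984, 0.177, -0.0], [0.0, -0.005, -1.0]]
wrist_force: [-4.3, -3.7, -0.1]
opening: 0.0005
```

```bash
python3 - <<'E'
from h import *
here(); mould()
E
```

```text
t 5.3 st mm [453.5 -79.2  24.5] F al,y,z [-4.9 -2.9 -0.1] op 0.00047427959645485613 q [-0.1   0.5   0.46  2.03 -0.34  0.69  2.33]
mould st [ 5.172e+02 -4.000e-01  0.000e+00] size [110.4 189.8] yaw rel rad 0.0392
```

>>> {"method": "send_rows", "body": {
  "moves": [
    [[0,0,-25,0,0,0,0],[0,0,-45,0,0,0,0],[0,50,-45,0,0,0,0],[0,100,-45,0,0,0,0],[0,150,-45,0,0,0,0],[0,156,-40,0,0,0,0],[0,156,-28,0,0,0,0],[0,156,-16,0,0,0,0]]
  ]
}}

```text
clock: 6.15
tcp_pos: [0.4536, -0.0331, 0.0256]
tool_rot: [[-0.177, 0.984, 0.002], [0.984, 0.177, -0.0], [-0.0, 0.002, -1.0]]
wrist_force: [0.1, -0.7, 0.4]
opening: -0.0002
```

```bash
python3 - <<'E'
from h import *
here(); go(.448,.076,.026)
E
```

```text
t 6.15 st mm [441.1  76.   25.6] F al,y,z [-0.  -0.7  0.4] op -0.00015787177343385385 q [-0.42  0.4   0.47  2.19 -0.31  0.61  2.03]
mm [ 0.   6.9 -0.3] rot [0.0018 0.0005 0.0047]
```

>>> {"method": "send_rows", "body": {
  "moves": [
    [[0,0,6,0,0,0,0],[0,0,9,0,0,0,0],[0,0,12,0,0,0,0],[0,0,15,0,0,0,0],[0,0,18,0,0,0,0],[0,0,21,0,0,0,0],[0,0,24,0,0,0,0],[0,0,26,0,0,0,0]]
  ]
}}

```text
clock: 6.95
tcp_pos: [0.4727, -0.0287, 0.0239]
tool_rot: [[-0.174, 0.985, -0.01], [0.985, 0.174, 0.002], [0.004, -0.01, -1.0]]
wrist_force: [-7.5, 2.3, 2.4]
opening: 0.0001
```

```bash
python3 - <<'E'
from h import *
here(); mould()
E
```

```text
t 6.95 st mm [460.6  77.   23.9] F al,y,z [-7.   3.5  2.4] op 5.669139636419421e-05 q [-0.41  0.43  0.46  2.14 -0.32  0.64  2.02]
mould st [523.6  -2.6   0. ] size [110.2 190.3] yaw rel rad -0.0532
```

>>> {"method": "send_rows", "body": {
  "moves": [
    [[0,0,-28,0,0,0,0],[0,0,-50,0,0,0,0],[0,-50,-50,0,0,0,0],[0,-100,-50,0,0,0,0],[0,-150,-50,0,0,0,0],[0,-154,-42,0,0,0,0],[0,-154,-28,0,0,0,0],[0,-154,-15,0,0,0,0]]
  ]
}}

```text
clock: 7.8
tcp_pos: [0.4909, -0.1819, 0.025]
tool_rot: [[-0.176, 0.984, 0.0], [0.984, 0.176, 0.001], [0.001, 0.0, -1.0]]
wrist_force: [-0.2, 0.9, 0.2]
opening: 0.0003
```

```bash
python3 - <<'E'
from h import *
here(); go(.453,-.077,.026)
E
```

```text
t 7.8 st mm [452.2 -77.1  25. ] F al,y,z [-0.   0.9  0.2] op 0.000323007943958736 q [-0.1   0.5   0.46  2.04 -0.35  0.68  2.34]
mm [ 0.1  0.8 -1. ] rot [ 0.0003 -0.0009  0.004 ]
```

>>> {"method": "send_rows", "body": {
  "moves": [
    [[0,0,3,0,0,0,0],[0,0,6,0,0,0,0],[0,0,9,0,0,0,0],[0,0,12,0,0,0,0],[0,0,15,0,0,0,0],[0,0,18,0,0,0,0],[0,0,21,0,0,0,0],[0,0,23,0,0,0,0]]
  ]
}}

```text
clock: 8.6
tcp_pos: [0.5092, -0.1794, 0.0245]
tool_rot: [[-0.177, 0.984, -0.006], [0.984, 0.177, -0.001], [-0.0, -0.006, -1.0]]
wrist_force: [-6.0, -4.6, 0.3]
opening: 0.0001
```

```bash
python3 - <<'E'
from h import *
here(); mould()
E
```

```text
t 8.6 st mm [470.7 -77.8  24.5] F al,y,z [-6.7 -3.5  0.3] op 8.952948943236393e-05 q [-0.11  0.52  0.46  1.99 -0.35  0.71  2.32]
mould st [533.1   1.3   0. ] size [110.5 189.8] yaw rel rad 0.0597
```

>>> {"method": "send_rows", "body": {
  "moves": [
    [[0,0,-28,0,0,0,0],[0,0,-52,0,0,0,0],[0,50,-52,0,0,0,0],[0,100,-52,0,0,0,0],[0,150,-52,0,0,0,0],[0,155,-44,0,0,0,0],[0,155,-28,0,0,0,0],[0,155,-14,0,0,0,0]]
  ]
}}

```text
clock: 9.45
tcp_pos: [0.4724, -0.0265, 0.0255]
tool_rot: [[-0.18, 0.984, 0.001], [0.984, 0.18, 0.001], [0.001, 0.001, -1.0]]
wrist_force: [-0.5, -0.2, 0.2]
opening: -0.0001
```

```bash
python3 - <<'E'
from h import *
here(); go(.462,.077,.026)
E
```

```text
t 9.45 st mm [460.7  79.2  25.5] F al,y,z [-0.5 -0.1  0.2] op -0.00014845448553455832 q [-0.43  0.43  0.47  2.15 -0.32  0.63  2.02]
mm [-2.2  1.2 -0.5] rot [ 0.0015 -0.0006  0.0078]
```

Stroke to about −0.06.

>>> {"method": "send_rows", "body": {
  "moves": [
    [[0,-2,3,0,0,0,0.005],[0,-2,6,0,0,0,0.005],[0,-2,9,0,0,0,0.005],[0,-2,12,0,0,0,0.005],[0,-2,15,0,0,0,0.005],[0,-2,18,0,0,0,0.005],[0,-2,21,0,0,0,0.005],[0,-2,24,0,0,0,0.005]]
  ]
}}

```text
clock: 10.25
tcp_pos: [0.4899, -0.0256, 0.0239]
tool_rot: [[-0.171, 0.985, -0.01], [0.985, 0.171, 0.002], [0.004, -0.01, -1.0]]
wrist_force: [-8.2, 3.2, 3.3]
opening: 0.0001
```

```bash
python3 - <<'E'
from h import *
here(); mould()
E
```

```text
t 10.25 st mm [478.2  77.   23.9] F al,y,z [-7.5  4.5  3.3] op 5.6884300162317534e-05 q [-0.41  0.46  0.46  2.11 -0.33  0.66  2.02]
mould st [541.1  -1.7   0. ] size [110.4 189.8] yaw rel rad -0.0455
```

>>> {"method": "send_rows", "body": {
  "moves": [
    [[0,0,-28,0,0,0,0],[0,0,-50,0,0,0,0],[0,-50,-50,0,0,0,0],[0,-100,-50,0,0,0,0],[0,-150,-50,0,0,0,0],[0,-154,-42,0,0,0,0],[0,-154,-28,0,0,0,0],[0,-154,-14,0,0,0,0]]
  ]
}}

```text
clock: 11.1
tcp_pos: [0.509, -0.1791, 0.0251]
tool_rot: [[-0.172, 0.985, 0.0], [0.985, 0.172, 0.001], [0.001, 0.0, -1.0]]
wrist_force: [0.3, -0.2, 0.6]
opening: 0.0001
```

```bash
python3 - <<'E'
from h import *
here(); go(.471,-.077,.026)
E
```

```text
t 11.1 st mm [470.5 -77.4  25.1] F al,y,z [ 0.2 -0.3  0.6] op 9.280498191161057e-05 q [-0.11  0.52  0.46  2.   -0.35  0.7   2.32]
mm [ 0.4  0.5 -0.9] rot [ 0.0005 -0.001  -0.0003]
```

>>> {"method": "send_rows", "body": {
  "moves": [
    [[0,0,3,0,0,0,0],[0,0,6,0,0,0,0],[0,0,9,0,0,0,0],[0,0,12,0,0,0,0],[0,0,15,0,0,0,0],[0,0,18,0,0,0,0],[0,0,21,0,0,0,0],[0,0,21,0,0,0,0]]
  ]
}}

```text
clock: 11.9
tcp_pos: [0.526, -0.1775, 0.0245]
tool_rot: [[-0.172, 0.985, -0.004], [0.985, 0.172, -0.001], [-0.0, -0.005, -1.0]]
wrist_force: [-4.1, -4.0, 0.4]
opening: 0.0
```

```bash
python3 - <<'E'
from h import *
here(); c=mould(); cv2.imwrite("pics/top3.png",cv2.resize(c["img"][130:290,200:400],None,fx=4,fy=4,interpolation=cv2.INTER_CUBIC)[:600])
E
```

```text
t 11.9 st mm [487.6 -78.7  24.5] F al,y,z [-4.7 -3.3  0.4] op 3.988370651528921e-05 q [-0.12  0.55  0.46  1.96 -0.36  0.72  2.3 ]
mould st [550.    0.7   0. ] size [110.3 190.1] yaw rel rad 0.0545
```

View pics/top3.png

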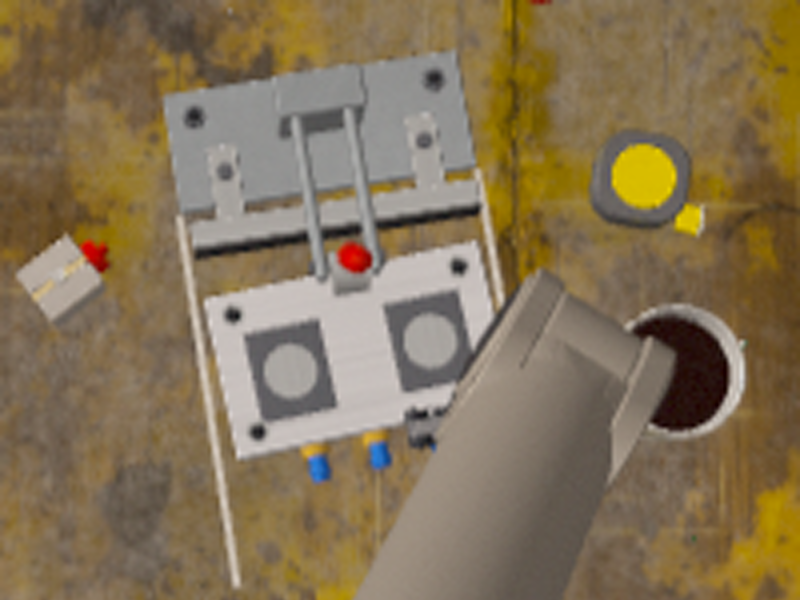

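The picture shows the mould's front edge (px ~205–470, 300–240) about 25 mm short of the black rubber. The mould is centred between the lines.

>>> {"method": "send_rows", "body": {
  "moves": [
    [[0,0,-28,0,0,0,0],[0,0,-52,0,0,0,0],[0,50,-52,0,0,0,0],[0,100,-52,0,0,0,0],[0,150,-52,0,0,0,0],[0,155,-44,0,0,0,0],[0,155,-28,0,0,0,0],[0,155,-14,0,0,0,0]]
  ]
}}

```text
clock: 12.75
tcp_pos: [0.4893, -0.0246, 0.0255]
tool_rot: [[-0.175, 0.985, 0.001], [0.985, 0.175, 0.001], [0.0, 0.002, -1.0]]
wrist_force: [-1.0, -0.3, 0.1]
opening: -0.0001
```

```bash
python3 - <<'E'
from h import *
here(); go(.479,.076,.026)
E
```

```text
t 12.75 st mm [477.8  78.2  25.5] F al,y,z [-1.1 -0.1  0.1] op -9.893346683262609e-05 q [-0.42  0.45  0.47  2.11 -0.33  0.65  2.02]
mm [-2.2  1.2 -0.5] rot [ 0.0016 -0.0005  0.0027]
```

>>> {"method": "send_rows", "body": {
  "moves": [
    [[0,-2,3,0,0,0,0],[0,-2,6,0,0,0,0],[0,-2,9,0,0,0,0],[0,-2,12,0,0,0,0],[0,-2,15,0,0,0,0],[0,-2,18,0,0,0,0],[0,-2,20,0,0,0,0],[0,-2,22,0,0,0,0]]
  ]
}}

```text
clock: 13.55
tcp_pos: [0.505, -0.0241, 0.0239]
tool_rot: [[-0.171, 0.985, -0.01], [0.985, 0.171, 0.002], [0.004, -0.01, -1.0]]
wrist_force: [-8.5, 2.7, 2.9]
opening: 0.0004
```

```bash
python3 - <<'E'
from h import *
here(); mould()
E
```

```text
t 13.55 st mm [493.3  75.9  23.9] F al,y,z [-7.9  4.1  2.9] op 0.0003605444391275648 q [-0.41  0.48  0.46  2.07 -0.34  0.67  2.02]
mould st [557.   -2.1   0. ] size [110.5 189.9] yaw rel rad -0.0342
```

>>> {"method": "send_rows", "body": {
  "moves": [
    [[0,0,-28,0,0,0,0],[0,0,-50,0,0,0,0],[0,-50,-50,0,0,0,0],[0,-100,-50,0,0,0,0],[0,-150,-50,0,0,0,0],[0,-154,-42,0,0,0,0],[0,-154,-28,0,0,0,0],[0,-154,-14,0,0,0,0]]
  ]
}}

```text
clock: 14.4
tcp_pos: [0.5239, -0.1775, 0.0251]
tool_rot: [[-0.172, 0.985, 0.0], [0.985, 0.172, 0.001], [0.001, 0.001, -1.0]]
wrist_force: [0.7, 0.4, -0.9]
opening: 0.0001
```

```bash
python3 - <<'E'
from h import *
here(); go(.488,-.077,.026)
E
```

```text
t 14.4 st mm [485.5 -78.4  25.1] F al,y,z [ 0.8  0.2 -0.9] op 6.711639793504918e-05 q [-0.11  0.54  0.46  1.97 -0.36  0.72  2.31]
mm [ 1.4  2.5 -0.9] rot [ 0.0005 -0.0011 -0.0003]
```

>>> {"method": "send_rows", "body": {
  "moves": [
    [[0,1,4,0,0,0,0],[0,1,7,0,0,0,0],[0,1,10,0,0,0,0],[0,1,12,0,0,0,0],[0,1,14,0,0,0,0],[0,1,16,0,0,0,0],[0,1,18,0,0,0,0],[0,1,20,0,0,0,0]]
  ]
}}

```text
clock: 15.2
tcp_pos: [0.5388, -0.175, 0.0244]
tool_rot: [[-0.172, 0.985, -0.006], [0.985, 0.172, -0.001], [0.0, -0.007, -1.0]]
wrist_force: [-6.9, -3.3, 1.3]
opening: 0.0
```

```bash
python3 - <<'E'
from h import *
here(); mould()
E
```

```text
t 15.2 st mm [500.6 -78.5  24.4] F al,y,z [-7.4 -2.   1.3] op 3.7179227694664e-05 q [-0.12  0.56  0.46  1.93 -0.36  0.74  2.29]
mould st [563.7   0.6   0. ] size [110.6 189.6] yaw rel rad 0.0384
```

>>> {"method": "send_rows", "body": {
  "moves": [
    [[0,0,-28,0,0,0,0],[0,0,-52,0,0,0,0],[0,50,-52,0,0,0,0],[0,100,-52,0,0,0,0],[0,150,-52,0,0,0,0],[0,155,-44,0,0,0,0],[0,155,-28,0,0,0,0],[0,155,-14,0,0,0,0]]
  ]
}}

```text
clock: 16.05
tcp_pos: [0.5029, -0.0214, 0.0254]
tool_rot: [[-0.176, 0.984, 0.001], [0.984, 0.176, 0.001], [0.001, 0.001, -1.0]]
wrist_force: [-0.2, 0.1, -1.1]
opening: -0.0001
```

```bash
python3 - <<'E'
from h import *
here(); go(.494,.077,.026)
E
```

```text
t 16.05 st mm [491.7  79.   25.4] F al,y,z [-0.2  0.1 -1.1] op -0.00011974614195934969 q [-0.42  0.47  0.47  2.08 -0.34  0.66  2.02]
mm [-2.   2.3 -0.6] rot [ 0.001  -0.0009  0.0037]
```

>>> {"method": "send_rows", "body": {
  "moves": [
    [[0,-2,4,0,0,0,0],[0,-2,7,0,0,0,0],[0,-2,9,0,0,0,0],[0,-2,11,0,0,0,0],[0,-2,13,0,0,0,0],[0,-2,15,0,0,0,0],[0,-2,17,0,0,0,0],[0,-2,19,0,0,0,0]]
  ]
}}

```text
clock: 16.85
tcp_pos: [0.5159, -0.022, 0.0239]
tool_rot: [[-0.171, 0.985, -0.01], [0.985, 0.171, 0.002], [0.004, -0.01, -1.0]]
wrist_force: [-7.1, 1.1, 2.5]
opening: -0.0001
```

```bash
python3 - <<'E'
from h import *
here(); mould()
E
```

```text
t 16.85 st mm [504.4  76.1  23.9] F al,y,z [-6.8  2.3  2.5] op -8.17302466300774e-05 q [-0.41  0.5   0.46  2.05 -0.35  0.69  2.02]
mould st [569.2  -1.6   0. ] size [110.4 190. ] yaw rel rad -0.0218
```

>>> {"method": "send_rows", "body": {
  "moves": [
    [[0,0,-28,0,0,0,0],[0,0,-50,0,0,0,0],[0,-50,-50,0,0,0,0],[0,-100,-50,0,0,0,0],[0,-150,-50,0,0,0,0],[0,-154,-42,0,0,0,0],[0,-154,-28,0,0,0,0],[0,-154,-14,0,0,0,0]]
  ]
}}

```text
clock: 17.7
tcp_pos: [0.5348, -0.1753, 0.0251]
tool_rot: [[-0.172, 0.985, 0.0], [0.985, 0.172, 0.001], [0.001, 0.0, -1.0]]
wrist_force: [0.5, 0.7, 0.4]
opening: 0.0003
```

>>> {"method": "send_rows", "body": {
  "moves": [
    [[0,1,4,0,0,0,0],[0,1,7,0,0,0,0],[0,1,9,0,0,0,0],[0,1,11,0,0,0,0],[0,1,13,0,0,0,0],[0,1,15,0,0,0,0]]
  ]
}}

```text
clock: 18.3
tcp_pos: [0.5445, -0.1736, 0.0244]
tool_rot: [[-0.171, 0.985, -0.007], [0.985, 0.171, 0.0], [0.001, -0.007, -1.0]]
wrist_force: [-6.9, -2.4, 2.1]
opening: -0.0002
```

```bash
python3 - <<'E'
from h import *
here(); mould()
E
```

```text
t 18.3 st mm [506.5 -78.1  24.4] F al,y,z [-7.2 -1.1  2.1] op -0.0002117840044347679 q [-0.12  0.57  0.46  1.92 -0.36  0.74  2.29]
mould st [572.1  -1.4   0. ] size [110.5 190.4] yaw rel rad 0.0188
```

>>> {"method": "send_rows", "body": {
  "moves": [
    [[0,0,-28,0,0,0,0],[0,0,-50,0,0,0,0],[0,50,-50,0,0,0,0],[0,100,-50,0,0,0,0],[0,150,-50,0,0,0,0],[0,154,-40,0,0,0,0],[0,154,-26,0,0,0,0],[0,154,-12,0,0,0,0]]
  ]
}}

```text
clock: 19.15
tcp_pos: [0.5107, -0.0219, 0.0254]
tool_rot: [[-0.175, 0.985, 0.001], [0.985, 0.175, 0.001], [0.001, 0.001, -1.0]]
wrist_force: [-0.6, -0.1, 0.4]
opening: -0.0004
```

>>> {"method": "send_rows", "body": {
  "moves": [
    [[0,-1,4,0,0,0,0],[0,-1,6,0,0,0,0],[0,-1,8,0,0,0,0],[0,-1,10,0,0,0,0],[0,-1,12,0,0,0,0],[0,-1,13,0,0,0,0]]
  ]
}}

```text
clock: 19.75
tcp_pos: [0.5185, -0.0227, 0.0242]
tool_rot: [[-0.171, 0.985, -0.009], [0.985, 0.171, 0.001], [0.003, -0.009, -1.0]]
wrist_force: [-8.5, -0.5, 4.0]
opening: 0.0
```

```bash
python3 - <<'E'
from h import *
here(); mould()
E
```

```text
t 19.75 st mm [506.8  75.1  24.2] F al,y,z [-8.5  1.   4. ] op 5.8152783714027155e-06 q [-0.41  0.5   0.47  2.04 -0.35  0.69  2.02]
mould st [573.3  -1.5   0. ] size [110.2 190.3] yaw rel rad -0.0037
```

>>> {"method": "send_rows", "body": {
  "moves": [
    [[0,0,1,0,0,0,0],[0,0,2,0,0,0,0],[0,0,3,0,0,0,0],[0,0,4,0,0,0,0]]
  ]
}}

```text
clock: 20.2
tcp_pos: [0.5217, -0.0215, 0.024]
tool_rot: [[-0.171, 0.985, -0.01], [0.985, 0.171, 0.002], [0.004, -0.01, -1.0]]
wrist_force: [-8.4, 1.4, 3.1]
opening: -0.0001
```

```bash
python3 - <<'E'
from h import *
here(); mould()
E
```

```text
t 20.2 st mm [510.2  75.6  24. ] F al,y,z [-8.   2.8  3.1] op -5.707934980110611e-05 q [-0.41  0.5   0.47  2.03 -0.35  0.69  2.02]
mould st [575.   -2.5   0. ] size [110.5 190. ] yaw rel rad -0.0213
```

Not yet at the stop, so the right end is next.

>>> {"method": "send_rows", "body": {
  "moves": [
    [[0,0,-28,0,0,0,0],[0,0,-50,0,0,0,0],[0,-50,-50,0,0,0,0],[0,-100,-50,0,0,0,0],[0,-150,-50,0,0,0,0],[0,-153,-42,0,0,0,0],[0,-153,-28,0,0,0,0],[0,-153,-14,0,0,0,0]]
  ]
}}

```text
clock: 21.05
tcp_pos: [0.5405, -0.1733, 0.0251]
tool_rot: [[-0.172, 0.985, -0.0], [0.985, 0.172, 0.001], [0.001, 0.0, -1.0]]
wrist_force: [0.8, -0.5, -1.1]
opening: -0.0001
```

>>> {"method": "send_rows", "body": {
  "moves": [
    [[0,0,4,0,0,0,0],[0,0,6,0,0,0,0],[0,0,8,0,0,0,0],[0,0,10,0,0,0,0],[0,0,12,0,0,0,0],[0,0,13,0,0,0,0]]
  ]
}}

```text
clock: 21.65
tcp_pos: [0.549, -0.1728, 0.0245]
tool_rot: [[-0.171, 0.985, -0.006], [0.985, 0.171, 0.0], [0.001, -0.006, -1.0]]
wrist_force: [-7.7, -1.8, 3.5]
opening: -0.0001
```

```bash
python3 - <<'E'
from h import *
here(); mould()
E
```

```text
t 21.65 st mm [511.1 -78.1  24.5] F al,y,z [-7.9 -0.5  3.5] op -7.51476230715929e-05 q [-0.13  0.58  0.47  1.91 -0.37  0.75  2.29]
mould st [577.   -2.3   0. ] size [110.7 190.1] yaw rel rad 0.0111
```

>>> {"method": "send_rows", "body": {
  "moves": [
    [[0,0,1,0,0,0,0],[0,0,2,0,0,0,0],[0,0,3,0,0,0,0],[0,0,4,0,0,0,0]]
  ]
}}

```text
clock: 22.1
tcp_pos: [0.549, -0.1728, 0.0241]
tool_rot: [[-0.17, 0.985, -0.013], [0.985, 0.17, 0.002], [0.004, -0.013, -1.0]]
wrist_force: [-14.8, -2.0, 7.3]
opening: -0.0
```

```bash
python3 - <<'E'
from h import *
here(); c=mould(); cv2.imwrite("pics/top4.png",cv2.resize(c["img"][130:290,200:400],None,fx=4,fy=4,interpolation=cv2.INTER_CUBIC)[:600])
E
```

```text
t 22.1 st mm [511.  -78.1  24.1] F al,y,z [-14.9   0.6   7.3] op -3.7730139600715183e-06 q [-0.13  0.58  0.47  1.9  -0.36  0.76  2.29]
mould st [577.8  -2.1   0. ] size [117.3 189.5] yaw rel rad 0.0091
```

View pics/top4.png

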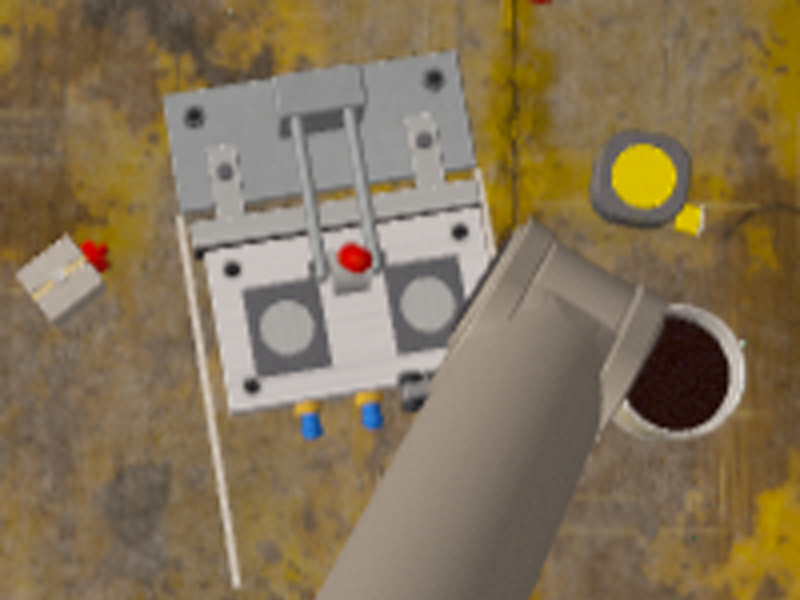

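The force went from 8 to 15 N with no motion, so the right front corner is on the stop (px ~480,215). I'll now press the left end home.

>>> {"method": "send_rows", "body": {
  "moves": [
    [[0,0,-28,0,0,0,0],[0,0,-56,0,0,0,0],[0,50,-56,0,0,0,0],[0,100,-56,0,0,0,0],[0,150,-56,0,0,0,0],[0,154,-46,0,0,0,0],[0,154,-30,0,0,0,0],[0,154,-15,0,0,0,0]]
  ]
}}

```text
clock: 22.95
tcp_pos: [0.5162, -0.0215, 0.0256]
tool_rot: [[-0.174, 0.985, 0.002], [0.985, 0.174, 0.001], [0.0, 0.002, -1.0]]
wrist_force: [-0.7, -0.7, -0.4]
opening: -0.0002
```

>>> {"method": "send_rows", "body": {
  "moves": [
    [[0,-1,4,0,0,0,0],[0,-1,6,0,0,0,0],[0,-1,8,0,0,0,0],[0,-1,10,0,0,0,0],[0,-1,12,0,0,0,0]]
  ]
}}

```text
clock: 23.45
tcp_pos: [0.5227, -0.0225, 0.0244]
tool_rot: [[-0.17, 0.985, -0.008], [0.985, 0.17, 0.001], [0.002, -0.008, -1.0]]
wrist_force: [-8.2, -0.6, 3.5]
opening: 0.0001
```

```bash
python3 - <<'E'
from h import *
here(); mould()
E
```

```text
t 23.45 st mm [511.   74.5  24.4] F al,y,z [-8.2  0.8  3.5] op 5.304235744665419e-05 q [-0.41  0.5   0.47  2.03 -0.35  0.69  2.02]
mould st [577.6  -2.3   0. ] size [110.5 190.2] yaw rel rad -0.0031
```

>>> {"method": "send_rows", "body": {
  "moves": [
    [[0,0,1,0,0,0,0],[0,0,2,0,0,0,0],[0,0,3,0,0,0,0],[0,0,4,0,0,0,0],[0,0,5,0,0,0,0],[0,0,6,0,0,0,0],[0,0,6,0,0,0,0]]
  ]
}}

```text
clock: 24.2
tcp_pos: [0.5228, -0.0224, 0.0232]
tool_rot: [[-0.169, 0.985, -0.02], [0.986, 0.169, 0.001], [0.004, -0.02, -1.0]]
wrist_force: [-16.3, -1.4, 8.6]
opening: 0.0002
```

```bash
python3 - <<'E'
from h import *
here(); mould()
E
```

```text
t 24.2 st mm [511.1  74.5  23.2] F al,y,z [-16.3   1.4   8.6] op 0.0002369888764241797 q [-0.41  0.51  0.47  2.02 -0.35  0.71  2.02]
mould st [577.4  -2.5   0. ] size [110.8 190.1] yaw rel rad 0.0034
```

>>> {"method": "send_rows", "body": {
  "moves": [
    [[0,0,2,0,0,0,0],[0,0,4,0,0,0,0],[0,0,6,0,0,0,0],[0,0,6,0,0,0,0],[0,0,6,0,0,0,0],[0,0,6,0,0,0,0]]
  ]
}}

```text
clock: 24.85
tcp_pos: [0.5226, -0.0225, 0.0219]
tool_rot: [[-0.168, 0.985, -0.032], [0.986, 0.168, 0.001], [0.006, -0.031, -0.999]]
wrist_force: [-25.8, -4.3, 13.6]
opening: -0.0002
```

```bash
python3 - <<'E'
from h import *
here(); c=mould(); cv2.imwrite("pics/top5.png",cv2.resize(c["img"][130:290,200:400],None,fx=4,fy=4,interpolation=cv2.INTER_CUBIC)[:600])
P=pts(c)
hs=cv2.cvtColor(c["img"],cv2.COLOR_BGR2HSV); m=((hs[...,0]<8)|(hs[...,0]>172))&(hs[...,1]>150)&(hs[...,2]>80)
m[:170]=0;m[230:]=0;m[:,270:]&=True;m[:,:270]=0;m[:,310:]=0
Q=P[m]; print(np.round(1000*np.array([st(q) for q in Q]),0)[::3])
E
```

```text
t 24.85 st mm [510.9  74.5  21.9] F al,y,z [-26.1   0.2  13.6] op -0.00022438072914504896 q [-0.41  0.52  0.47  2.01 -0.35  0.72  2.02]
mould st [577.5  -2.1   0. ] size [110.8 189.6] yaw rel rad -0.0009
[[606.   5. 138.]
 [605.   7. 133.]
 [599.   2. 164.]
 [601.   8. 141.]
 [596.   3. 171.]
 [595.  -5. 164.]
 [594.   6. 166.]
 [593.  -1. 169.]
 [596.   9. 139.]
 [592.   4. 164.]
 [590.  -3. 170.]
 [589.   7. 166.]
 [588.  -1. 168.]
 [588.   7. 161.]
 [586.  -0. 164.]]
```

View pics/top5.png

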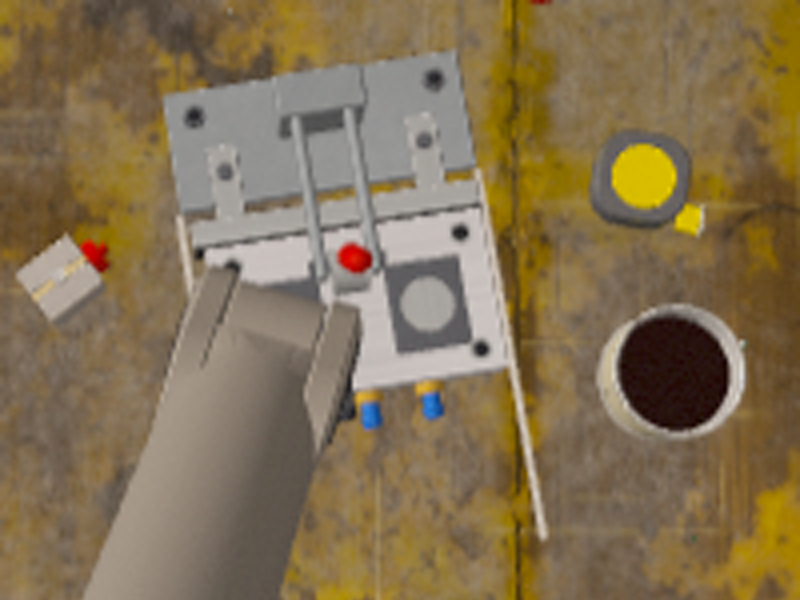

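Flush: yaw −0.001, y −2 mm, 26 N applied and no motion. Next I'll retreat, lift and locate the lever grip.

>>> {"method": "send_rows", "body": {
  "moves": [
    [[0,0,-25,0,0,0,0],[0,0,-45,0,0,0,0],[0,0,-45,-50,0,0,0],[0,0,-45,-100,0,0,0],[0,0,-45,-150,0,0,0],[0,0,-30,-190,0,0,0],[0,0,-30,-190,0,0,0]]
  ]
}}

```text
clock: 25.6
tcp_pos: [0.5146, -0.0249, 0.2213]
tool_rot: [[-0.172, 0.985, 0.014], [0.985, 0.172, 0.002], [0.0, 0.014, -1.0]]
wrist_force: [0.2, -0.5, 0.5]
opening: 0.0002
```

```bash
python3 - <<'E'
from h import *
here(); mould()
c=camera("scene"); cv2.imwrite("pics/s6.png",cv2.resize(c["img"][150:310,180:380],None,fx=4,fy=4)[:600])
P=pts(c)
hs=cv2.cvtColor(c["img"],cv2.COLOR_BGR2HSV); m=((hs[...,0]<8)|(hs[...,0]>172))&(hs[...,1]>120)&(hs[...,2]>60)
S=np.stack([P@EX,P@EY-L0,P[...,2]],-1)*1000
m&=(abs(S[...,0]-600)<60)&(abs(S[...,1])<40)&(S[...,2]>90)
Q=S[m]; print(len(Q),Q.mean(0),np.percentile(Q,[3,50,97],axis=0))
uv=np.argwhere(m)[:,::-1]
for r in np.unique(uv[:,1]):
    print(r, uv[uv[:,1]==r,0].min(),uv[uv[:,1]==r,0].max(),end=';')
print()
# predicted for pivot al
for a in (592,597,602,607):
  print(a,pix(c,np.array([w(a/1000,0,.1105),w(a/1000,0,.1685)])).round(1).tolist())
E
```

```text
t 25.6 st mm [502.6  73.5 221.3] F al,y,z [ 0.1 -0.5  0.5] op 0.00022259448301520886 q [-0.57  0.2   0.61  1.9  -0.13  1.07  1.84]
mould st [576.1 -55.9   0. ] size [112.5  82.6] yaw rel rad -0.0029
184 [590.20527779  -1.98650584 137.98829158] [[584.61134742  -8.74684038 103.62052784]
 [589.96707019  -1.80982018 138.63283611]
 [597.69344237   5.37016622 164.76556095]]
190 291 293;191 289 295;192 289 295;193 289 296;194 289 296;195 289 296;196 289 296;197 289 296;198 289 296;199 289 296;200 289 296;201 289 296;202 289 296;203 289 296;204 289 296;205 289 296;206 289 296;207 289 296;208 289 296;209 289 296;210 289 296;211 289 296;212 289 295;213 290 295;214 292 293;
592 [[291.3, 211.4], [292.1, 189.7]]
597 [[291.8, 209.9], [292.6, 188.2]]
602 [[292.2, 208.4], [293.1, 186.7]]
607 [[292.7, 206.9], [293.6, 185.2]]
```

View pics/s6.png

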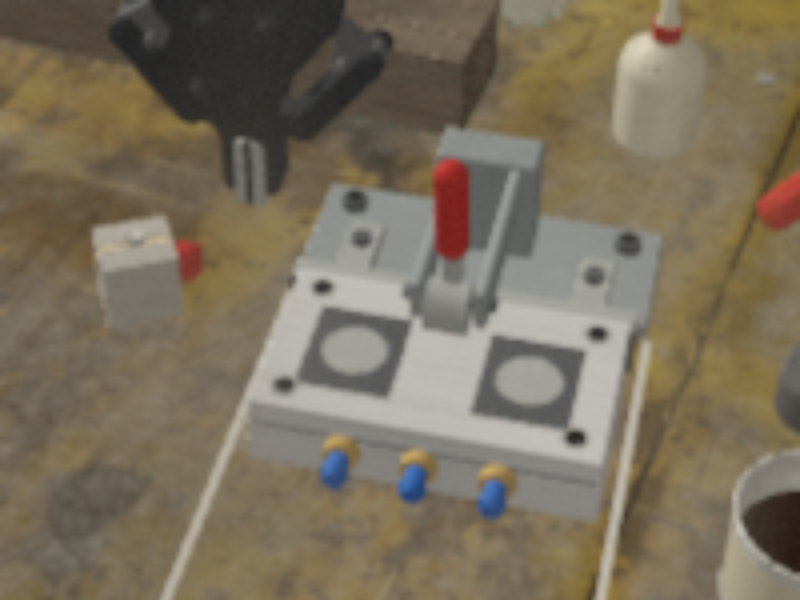

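```bash
python3 - <<'E'
from h import *
c=camera("scene"); P=pts(c)
hs=cv2.cvtColor(c["img"],cv2.COLOR_BGR2HSV); m=((hs[...,0]<8)|(hs[...,0]>172))&(hs[...,1]>120)&(hs[...,2]>60)
S=np.stack([P@EX,P@EY-L0,P[...,2]],-1)*1000
m&=(abs(S[...,0]-600)<60)&(abs(S[...,1])<40)&(S[...,2]>90)
for r in range(192,213,4):
    k=m.copy(); k[:r]=0;k[r+4:]=0
    print(r,np.median(S[k],0).round(1),np.min(S[k][:,0]).round(1))
# cheeks: z 70-82, front end
k=(S[...,2]>60)&(S[...,2]<84)&(abs(S[...,1])<32)&(S[...,0]>540)&(S[...,0]<720)
print(np.percentile(S[k],[1,10,50,99],axis=0).round(1))
go(.640,.0,.215)
E
```

```text
192 [588.2  -1.6 161.8] 584.3
196 [585.3  -2.8 153.4] 581.6
200 [588.3  -2.8 140.6] 583.2
204 [590.8  -2.6 126.9] 586.6
208 [592.7  -2.4 114.9] 589.7
212 [595.   -1.6 104.8] 591.5
[[582.9 -29.4  60.6]
 [589.  -22.   64.2]
 [633.   -5.8  75.1]
 [719.4  26.1  82.5]]
mm [-74.3 143.5  -0.5] rot [-0.0009 -0.0006 -0.0011]
```

The lever grip leans about 0.17 rad towards the robot and the pivot is at roughly al = 604. Fingers go behind the grip.

>>> {"method": "send_rows", "body": {
  "moves": [
    [[0,-15,40,0,0,0,0],[0,-35,80,0,0,0,0],[0,-55,120,0,0,0,0],[0,-74,144,0,0,0,0],[0,-74,144,0,0,0,0],[0,-74,144,30,0,0,0],[0,-74,144,62,0,0,0],[0,-74,144,62,0,0,0]]
  ]
}}

```text
clock: 26.55
tcp_pos: [0.6584, -0.0719, 0.1469]
tool_rot: [[-0.171, 0.985, -0.013], [0.985, 0.171, 0.002], [0.004, -0.013, -1.0]]
wrist_force: [-0.5, 0.1, -1.1]
opening: -0.0002
```

```bash
python3 - <<'E'
from h import *
here()
c=camera("scene"); cv2.imwrite("pics/s7.png",cv2.resize(c["img"][130:290,180:380],None,fx=4,fy=4)[:600])
for ph in np.arange(.2,1.51,.2).tolist()+[1.5]:
    s,co=np.sin(ph),np.cos(ph); print(round(ph,2)); go((604-75*s+9*co+11)/1000,.0,(64.5+75*co+9*s+11)/1000)
E
```

```text
t 26.55 st mm [636.2   2.4 146.9] F al,y,z [-0.5  0.2 -1.1] op -0.00021499364302890879 q [-0.35  0.57  0.56  1.6  -0.33  1.08  2.05]
0.2
mm [ -1.6 -29.2  -0.7] rot [-0.0077 -0.0023 -0.0013]
0.4
mm [ -1.6 -44.    2.1] rot [-0.0077 -0.0023 -0.0013]
0.6
mm [ -1.7 -58.    7.8] rot [-0.0077 -0.0023 -0.0013]
0.8
mm [ -1.7 -70.5  16.2] rot [-0.0077 -0.0023 -0.0013]
1.0
mm [ -1.7 -81.2  26.9] rot [-0.0077 -0.0023 -0.0013]
1.2
mm [ -1.8 -89.5  39.5] rot [-0.0077 -0.0023 -0.0013]
1.4
mm [ -1.8 -95.1  53.5] rot [-0.0077 -0.0023 -0.0013]
1.5
mm [ -1.8 -96.8  60.8] rot [-0.0077 -0.0023 -0.0013]
```

View pics/s7.png

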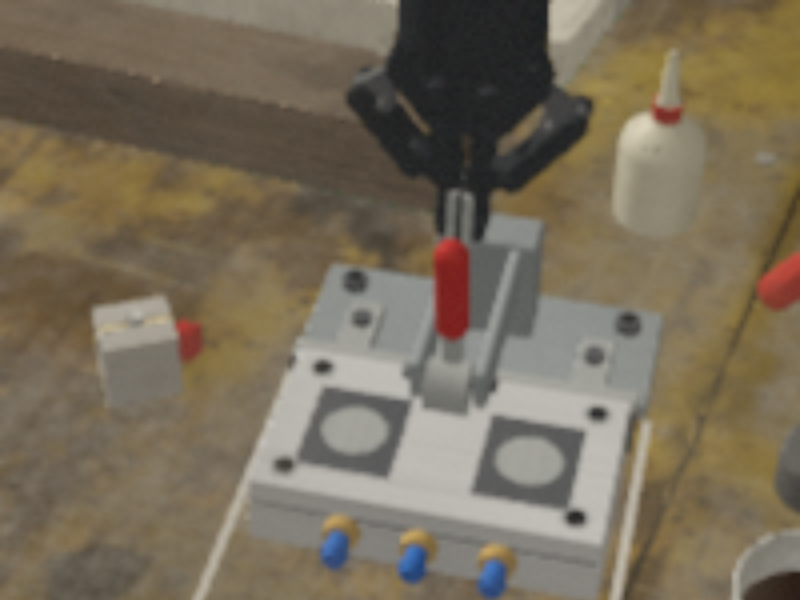

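The closed fingers (px ~460,205) stand directly behind the red grip (px ~450,285). Swinging it now.

>>> {"method": "send_rows", "body": {
  "moves": [
    [[0,-2,-20,0,0,0,0],[0,-2,-30,-1,0,0,0],[0,-2,-40,1,0,0,0],[0,-2,-50,4,0,0,0],[0,-2,-60,8,0,0,0],[0,-2,-69,13,0,0,0],[0,-2,-74,16,0,0,0],[0,-2,-74,16,0,0,0]]
  ]
}}

```text
clock: 27.4
tcp_pos: [0.5899, -0.0879, 0.1364]
tool_rot: [[-0.171, 0.985, -0.002], [0.985, 0.171, 0.0], [0.001, -0.002, -1.0]]
wrist_force: [-0.4, 0.1, -0.7]
opening: -0.0002
```

```bash
python3 - <<'E'
from h import *
here()
c=camera("scene"); cv2.imwrite("pics/s8.png",cv2.resize(c["img"][130:290,180:380],None,fx=4,fy=4)[:600])
for ph in (.9,1.1,1.3,1.5):
    s,co=np.sin(ph),np.cos(ph); print(round(ph,2)); go((604-75*s+9*co+11)/1000,.0,(64.5+75*co+9*s+11)/1000)
E
```

```text
t 27.4 st mm [565.9  -1.5 136.4] F al,y,z [-0.4  0.2 -0.7] op -0.00024284159516506967 q [-0.37  0.47  0.58  1.79 -0.3   0.98  2.08]
0.9
mm [ 1.3 -4.5  7.4] rot [-0.002  -0.0008 -0.001 ]
1.1
mm [  1.3 -14.1  19. ] rot [-0.002  -0.0008 -0.001 ]
1.3
mm [  1.3 -21.2  32.3] rot [-0.002  -0.0008 -0.001 ]
1.5
mm [  1.3 -25.4  46.8] rot [-0.002  -0.0008 -0.001 ]
```

View pics/s8.png

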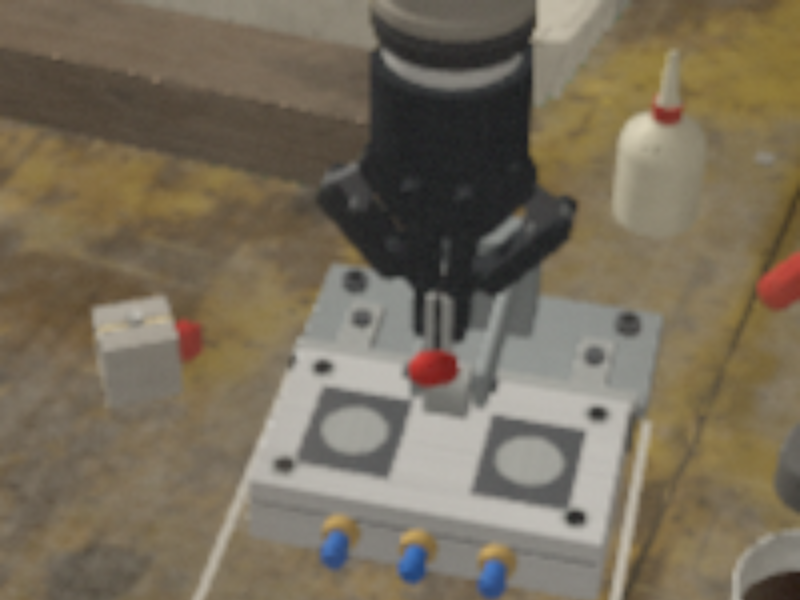

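The lever is at about 0.8 rad, pointing at the camera, and the fingers are above it. Now I'll press down through the clamping range.

>>> {"method": "send_rows", "body": {
  "moves": [
    [[0,1,-8,7,0,0,0],[0,1,-13,14,0,0,0],[0,1,-18,21,0,0,0],[0,1,-21,28,0,0,0],[0,1,-24,35,0,0,0],[0,1,-26,41,0,0,0],[0,1,-27,47,0,0,0],[0,1,-27,50,0,0,0]]
  ]
}}

```text
clock: 28.25
tcp_pos: [0.563, -0.0925, 0.0885]
tool_rot: [[-0.171, 0.985, -0.003], [0.985, 0.171, 0.0], [0.001, -0.003, -1.0]]
wrist_force: [-10.0, 0.3, 26.9]
opening: -0.0002
```

```bash
python3 - <<'E'
from h import *
here()
E
```

```text
t 28.25 st mm [538.7  -1.4  88.5] F al,y,z [-9.8  2.  26.9] op -0.0002302612914137701 q [-0.35  0.49  0.56  1.89 -0.33  0.86  2.13]
```

>>> {"method": "send_rows", "body": {
  "moves": [
    [[0,0,0,2,0,0,0],[0,0,0,3,0,0,0],[0,0,0,3,0,0,0],[0,0,0,3,0,0,0]]
  ]
}}

```text
clock: 28.65
tcp_pos: [0.563, -0.0928, 0.0876]
tool_rot: [[-0.17, 0.985, -0.003], [0.985, 0.17, 0.002], [0.002, -0.003, -1.0]]
wrist_force: [-12.3, 0.6, 30.3]
opening: 0.0002
```

>>> {"method": "send_rows", "body": {
  "moves": [
    [[0,0,0,-25,0,0,0],[0,0,0,-70,0,0,0],[0,0,0,-110,0,0,0],[0,40,-40,-130,0,0,0],[0,85,-70,-140,0,0,0],[0,130,-90,-150,0,0,0],[0,170,-90,-150,0,0,0],[0,170,-90,-150,0,0,0]]
  ]
}}

```text
clock: 29.45
tcp_pos: [0.4441, 0.0671, 0.2341]
tool_rot: [[-0.182, 0.983, -0.001], [0.983, 0.182, 0.004], [0.004, -0.001, -1.0]]
wrist_force: [0.1, -0.4, -0.6]
opening: -0.0002
```

```bash
python3 - <<'E'
from h import *
here(); c=mould(); cv2.imwrite("pics/top9.png",cv2.resize(c["img"][130:290,200:400],None,fx=4,fy=4,interpolation=cv2.INTER_CUBIC)[:600])
c=camera("scene"); cv2.imwrite("pics/s9.png",cv2.resize(c["img"][150:310,180:380],None,fx=4,fy=4)[:600])
P=pts(c);hs=cv2.cvtColor(c["img"],cv2.COLOR_BGR2HSV); m=((hs[...,0]<8)|(hs[...,0]>172))&(hs[...,1]>120)&(hs[...,2]>60)
S=np.stack([P@EX,P@EY-L0,P[...,2]],-1)*1000
m&=(abs(S[...,0]-550)<80)&(abs(S[...,1])<40)&(S[...,2]>50)
Q=S[m];print(np.percentile(Q,[2,50,98],axis=0).round(1))
for a in range(490,560,10):
    k=abs(Q[:,0]-a)<5
    if k.any(): print(a,Q[k][:,2].max().round(1))
E
```

```text
t 29.45 st mm [449.1 176.3 234.1] F al,y,z [ 0.  -0.4 -0.6] op -0.0002314604663359163 q [-0.78  0.04  0.55  2.01 -0.03  1.1   1.54]
mould st [579.   48.9   0. ] size [113.3  88.1] yaw rel rad 0.0004
[[502.4  -8.3  73. ]
 [529.9  -2.   79.6]
 [567.3   5.9  83.2]]
500 82.2
510 83.4
520 83.2
530 84.3
540 83.2
550 82.3
```

View pics/s9.png

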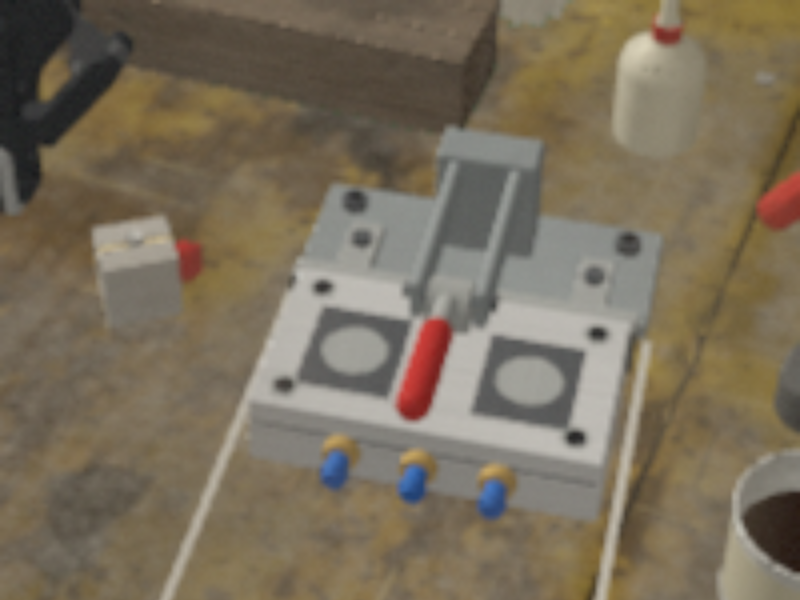

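View pics/top9.png

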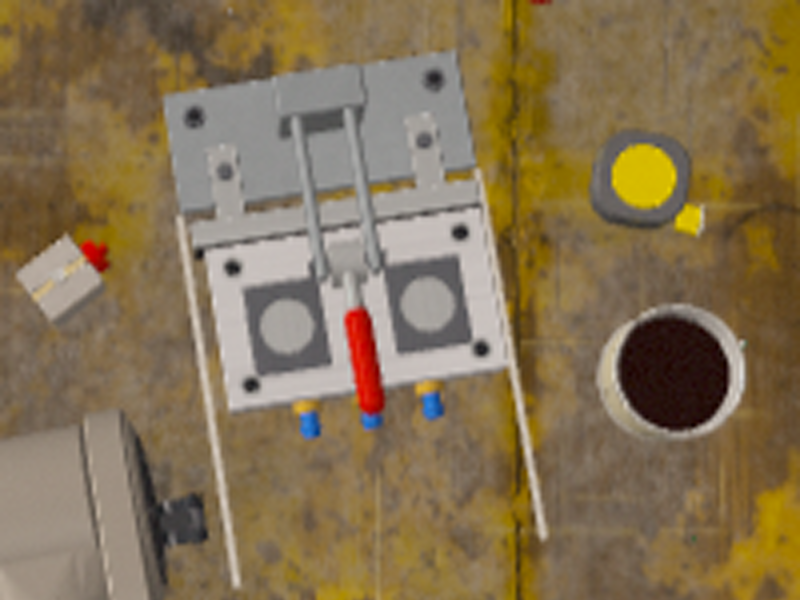

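The lever lies level (px ~365,360). The mould is flush on the bar between the lines, the bystanders haven't moved, and the arm is clear.

```bash
python3 -c "
from rig import *
print(finish_job())"
```

```text
the job is handed in; nothing more can be done
None
```

I handed the job in at about 29.5 s of the 72 s, with the mould home against the stop and the cam lever fully down. The hand-in reported no verdict, so what follows are my own checks.

**Walking the mould:** I pushed the left and right ends of the rear face in turn, about 60 to 70 mm in all. The right front corner touched the stop first, when the push force rose from 8 to 15 N with no motion. I then pressed the left end home with about 26 N at the wrist. With the lever still open, the camera put the mould about 0.001 rad off square and about 2 mm off the lane's centre line.

**Closing the lever:** I pulled the lever over with the closed fingers behind the grip, then pressed it down from above with up to 30 N. It stopped at the height expected for the end stop.

**Last checks:**
- **Lever:** the top of the grip was level within about 2 mm over 50 mm of its length, consistent with 1.5 rad. Before I moved it, the lever leaned about 0.17 rad towards the robot rather than standing upright, still well below the 0.6 rad limit.
- **Mould:** about 0.0004 rad off square after clamping. With the lever lying across the mould, the camera saw only half its top, so I could not re-measure the centre cleanly. The last full measurement was just before clamping.
- **Surroundings:** in the last picture the tin, tape measure and magnet block looked unmoved by eye. The arm was clear of everything, with no force on the wrist.

The station's holding force on the mould could not be measured directly.

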